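# Index a filter wheel to the red stud

## Robot

A 6-joint arm with a two-finger parallel gripper is mounted at the origin on the work surface. World frame = base frame: x ahead of the robot, y to its left, z up, the work surface at z = 0. Lengths are in mm, angles in degrees, forces in N, time in s.
With the tool pointing down it reaches from about 350 to 850 mm from the base axis. Payload 8.1 kg.
Tool frame: the origin (TCP) lies between the finger pads; the fingertips stand 22 mm ahead of it and the grasp point (between the pads) lies 3 mm ahead of it; z points along the fingers, y is the direction in which the jaws open and shut (so a half turn about z gives the same grasp; the last joint's range is limited). The gripper opens to 85 mm and grips with 20 to 120 N. Pads are 22 mm wide; open, the fingers measure 114 mm over their backs; the gripper's body (76 mm by 85 mm) begins 54 mm behind the grasp point. The pads swing forward as they close: fully open they stand 13 mm farther back than shut.
Start: joints at [69.248, 7.471, 85.268, -0, 87.261, -4.893], TCP at [163.945, 577.172, 222.992] pointing down, gripper open.
Joint ranges: [-169.43, 169.43], [-51.17, 129.36], [1.28, 143.12], [-76.62, 256.62], [0, 156.53], [-152.29, 152.29]. Speed limits (degrees/s): [136.94, 136.94, 159.86, 180, 180, 180].

## Interface

Orientations are given as [roll, pitch, yaw] about the fixed x, y, z axes, in that order (R = Rz(yaw) Ry(pitch) Rx(roll)).
In Python, from bench import r gives the robot as it stands.
- The arm moves only by the tool drive_tool, never from a script. Its argument "moves" is a list of rows, each a list of 2 entries, a list of its own where there are three numbers: the shift along the world's x, y, z in mm, then the turn about the world's z in degrees. A call has exactly 8 rows; each row is the pose to reach, as a shift and turn from the pose commanded when the call began; what a row does not reach only later rows make up. A row lasts 1/12 s, in which the tool goes at most 41.7 mm and 7.16 degrees, less where a joint would pass 70% of its speed; a pose out of reach is approached as far as the arm can. A call with a gripper value outside its range is refused whole. "fingers" is the finger opening in mm, from 0 to 85.4, set as the call begins (left out, the last holds). The fingers move at their own pace and stop on an object; "squeeze" is the grip in N (left out, the last holds). Time passes only in rows, so rows that repeat a pose let the fingers close, or fill a call up. It gives the time, the measured TCP pose, the force and the opening at its end, in the units of the state.
- r.sense(): the state, without advancing time (a new reading comes with each control period).
- r.snapshot(name): name is "scene" or "top" or "wrist"; returns a dict with "pixels" (384x512x3 uint8, red, green, blue), "camera_matrix" (3x3 intrinsics, pixels), "xyz" and "orientation" of the camera in the world. Camera axes: x right, y down, z forward; pixel columns grow to the right and rows downward; lengths in mm; the calibration is good to about 2 mm. A picture is of the moment at which its call begins. There is no depth.
- r.hand_in(): hands the job in, once; it reports no verdict.
The state is a dict: "time": time; "joint_pos": joint angles; "qd": joint speeds; "joint_efforts": joint torques, N m; "tool_pos": TCP position; "tcp_rot": TCP orientation; "ft_force": force on the tool from outside, world axes, zero at the start; "wrist_torque": the same for the moment, N m; "finger_gap": finger opening in mm.
Only numpy, scipy, OpenCV 4.12 (cv2) and the standard library are available. Lean on these libraries where they do the work, as an engineer would, in place of code of your own. Each camera call takes 0.05 s, during which the arm holds its last target.

## Task

Reset the filter wheel of the opened instrument: pull its black spring knob up out of the parking slot, swing the wheel until the orange pointer on its far rim stands at the red stud, and feel gently for the notch there (the studs are stuck on only roughly, several mm out) until the plunger drops fully home. Never force the plunger against the brass ring, leave the loose things around it alone, and let go of the knob at the end.

Things in the scene. Friction and masses are not known exactly. Their poses are not given: they have to be found in the camera images.
- indexer: Black opened chassis, 300 x 360 mm, fixed, with a grey drum (flange top 30 mm up) and on it an aluminium wheel 156 mm across, top face 61 mm, centre cap 71 mm above the bench. Origin: on the bench under the axle; z up; +x points to the middle of the studs, -x to the middle of the knob's travel. 100 mm to +x and 140 mm to -y of the axle, a grey metal box 55 mm high.
- knob (a point): Centre of the black cylindrical knob (22 mm across, 26 mm high, green top) of the spring plunger, 95 mm above the bench when home; 21 mm free under it, round a 10 mm stem on a 16 mm bush 7 mm high. 58 mm from the axle, exactly opposite the pointer. It swings with the wheel about the axle and is its handle: 1 to 3 N turn it. It does not spin by itself.
- plunger (a joint): Height of the plunger above home (m): 0 fully home, 0.015 pulled up to its stop. A spring pushes it down with 5 N (home) to 8 N (up). Its 8 mm foot starts in a wide parking slot of the brass ring; above 0.010 it is clear of the ring, at 0.010 it rests on it, and over a notch it drops to 0 by itself. One notch per stud, 9.5 mm wide: it drops only within about 0.7 mm of true.
- notch_ring: Fixed brass ring with the notches, hidden under the near side of the wheel, 30 to 44 mm above the bench, 48 to 68 mm from the axle. Its origin is that of the indexer and does not tell where the notches are. Delicate: the plunger must never press on it, down or sideways, with over 30 N.
- pointer (a point): Tip of the orange pointer on the far rim of the wheel, 83 mm from the axle, 50 mm above the bench, directly opposite the knob. Turns with the wheel (the wheel turns at most 0.88 rad either way from the middle).
- red_stud: Red upright stud, 8 mm across, 26 mm high, fixed on the drum's flange about 94 mm from the axle, in one of four places about 0.42 and 0.80 rad either side of the indexer's +x. Origin: centre of its foot. Stuck on by eye: the true notch lies up to 8 mm, measured along the rim and to either side, from where the pointer faces the stud (the next notch is over 30 mm off).
- blue_stud: Blue stud, otherwise the same.
- yellow_stud: Yellow stud, otherwise the same.
- white_stud: White stud, otherwise the same.
- lens_ring: Loose black lens ring, 42 mm across, 12 mm high, on the chassis; leave alone. Origin under its centre.
- brass_cap: Loose brass cap, 30 mm across, 26 mm high, on the chassis; leave alone. Origin under its centre.
- screwdriver: Screwdriver, 180 mm, lying on the bench; leave alone.
- tape_reel: Ochre tape reel, 90 mm across, 24 mm high, on the bench; leave alone.
- adapter: Black adapter block, 75 x 35 x 28 mm, on the bench; leave alone.
- solvent: Closed amber bottle, 130 mm high, on the bench; leave alone.
- parts_tray: Blue parts tray, 110 x 80 x 25 mm, on the bench; leave alone.

How it is judged (in metres and radians):
On the way, in this order (a step that is already met when the one before it is completed fails the run):
1. the plunger is pulled up clear of the notch ring (over 10.5 mm) (value of joint plunger above 0.0105 m), for 0.1 s.
2. the pointer has come to the red stud (within 20 mm of the stud's centre, seen from above) (horizontal distance between pointer and red_stud below 0.02 m), for 0.2 s.
At the end, for the whole second after the job is handed in: The plunger is fully home (within 2 mm) in the notch at the red stud: the pointer's tip is within 20 mm, seen from above, of the red stud's centre, and so not at any other stud; the robot has let go (horizontal distance between pointer and red_stud below 0.02 m and value of joint plunger below 0.002 m); the robot touches nothing.
It fails at once if the plunger presses on the brass ring with more than 30 N (contact force between notch_ring and anything else above 30 N).
It fails at once if a loose thing is moved by more than 20 mm (distance of any of lens_ring, brass_cap, screwdriver, tape_reel, adapter, solvent, parts_tray from where it was at the start of the episode above 0.02 m).
It also fails if it takes over 51 s, if anything falls off the work surface, if the arm or the gripper's body presses on something with over 40 N, if the wrist force passes 120 N, or if a joint passes its speed limit or range.

## Working session

There is one attempt and no reset: what is moved stays moved. The work goes in short steps, Python scripts to look and compute and a tool call to move; the robot and the scene stay as the last step left them, time stands still between calls to the robot, and variables do not carry over. Pictures are saved under pics/ and viewed, and the job is handed in when it is done.

Besides the shell and the picture viewer there is one more tool, called after "Emit:" by a JSON object that holds its "name" and its "arguments", one argument or row to a line. drive_tool: Moves the arm, as the interface text tells. Its arguments: {"type":"object","properties":{"moves":{"type":"array","items":{"type":"array"}},"fingers":{"type":"number"},"squeeze":{"type":"number"}},"required":["moves"]}

```bash
ls; mkdir -p pics
python3 - <<'E'
from bench import r
import cv2,pickle
d={}
for n in("scene","top","wrist"):
    s=r.snapshot(n);d[n]=s
    cv2.imwrite(f"pics/a_{n}.png",s["pixels"][:,:,::-1])
    print(n,s["camera_matrix"],s["xyz"],s["orientation"])
pickle.dump(d,open("a.pkl","wb"))
print(r.sense())
E
```

```text
pics
scene [[424.50195134   0.         251.16055617]
 [  0.         424.50195134 186.03502862]
 [  0.           0.           1.        ]] [1457.76067262 -613.19397207 1041.21901352] [-131.84844095    0.96982739   54.99830651]
top [[456.01991957   0.         262.32899952]
 [  0.         456.01991957 193.2110461 ]
 [  0.           0.           1.        ]] [ 303.55647755   -8.13546767 1420.39892269] [-168.56234441    1.05103927  -89.38089641]
wrist [[328.3488864    0.         256.57569899]
 [  0.         328.3488864  187.90730881]
 [  0.           0.           1.        ]] [ 99.83719934 594.85162979 373.50312518] [1.64886470e+02 6.91545684e-02 7.41709050e+01]
{'time': 0.15, 'joint_pos': array([ 6.92480800e+01,  7.50886789e+00,  8.53149904e+01,  2.75264194e-04,
        8.72612594e+01, -4.89334824e+00]), 'qd': array([ 0.01350759, -0.19482106, -0.24057221,  0.05431879, -0.03931768,
       -0.09546296]), 'joint_efforts': array([ 8.07322922e-04, -5.70064080e+01, -5.01158416e+01, -2.56413250e-04,
        9.45655920e-03,  4.50519826e-05]), 'tool_pos': array([163.78257001, 576.75921416, 222.14642502]), 'tcp_rot': array([-1.79915216e+02, -7.53457261e-03,  1.64141409e+02]), 'ft_force': array([-0.02626243,  0.09963848,  0.60784027]), 'wrist_torque': array([ 0.05792792, -0.00731408, -0.01338331]), 'finger_gap': 85.14304030765027}
```

View pics/a_top.png

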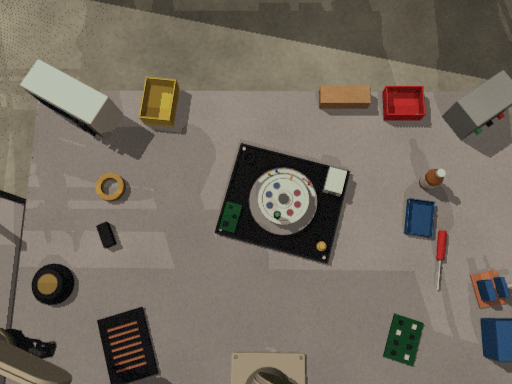

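View pics/a_scene.png

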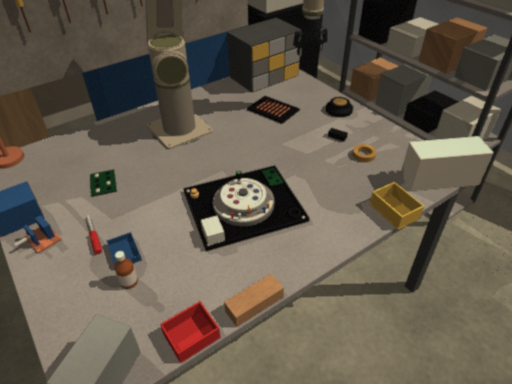

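View pics/a_wrist.png

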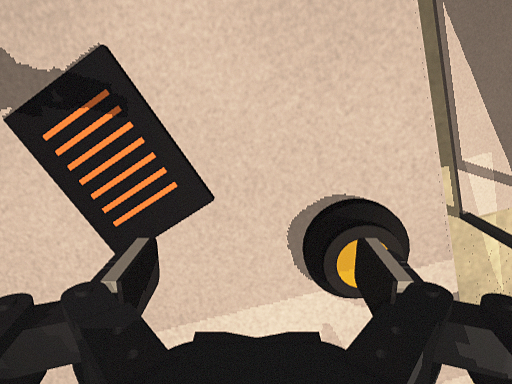

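The top view shows the chassis around pixel (285,203), the wheel at about (285,200) and a dark green knob at about (277,215). The arm is clear of it all. Next I'll zoom in.

```bash
cat > h.py <<'E'
import numpy as np,cv2
from scipy.spatial.transform import Rotation as R
def ray(s,u,v):
    K=s["camera_matrix"];d=np.linalg.solve(K,[u,v,1.]);return np.array(s["xyz"]),R.from_euler("xyz",s["orientation"],degrees=True).as_matrix()@d
def plane(s,u,v,z):
    o,d=ray(s,u,v);return o+d*(z-o[2])/d[2]
def proj(s,p):
    m=R.from_euler("xyz",s["orientation"],degrees=True).as_matrix()
    c=s["camera_matrix"]@(m.T@(np.array(p)-s["xyz"]));return c[:2]/c[2]
def crop(s,x0,x1,y0,y1,k,fn):
    cv2.imwrite(fn,cv2.resize(s["pixels"][y0:y1,x0:x1,::-1],None,fx=k,fy=k,interpolation=cv2.INTER_NEAREST))
E
python3 - <<'E'
from h import *;import pickle
d=pickle.load(open("a.pkl","rb"))
crop(d["top"],210,360,140,265,5,"pics/b_top.png")
crop(d["scene"],180,310,160,250,6,"pics/b_scene.png")
t=d["top"]
for u,v,z in[(285,200,61),(277,215,108),(327,262,10),(217,235,10),(240,145,10),(348,170,10),(321,246,30),(110,187,24),(420,217,25)]:print(u,v,plane(t,u,v,z).round())
E
```

```text
285 200 [558. -49.  61.]
277 215 [505. -25. 108.]
327 262 [ 376. -179.   10.]
217 235 [455. 160.  10.]
240 145 [747.  95.  10.]
348 170 [ 666. -251.   10.]
321 246 [ 423. -159.   30.]
110 187 [602. 501.  24.]
420 217 [ 515. -464.   25.]
```

View pics/b_top.png

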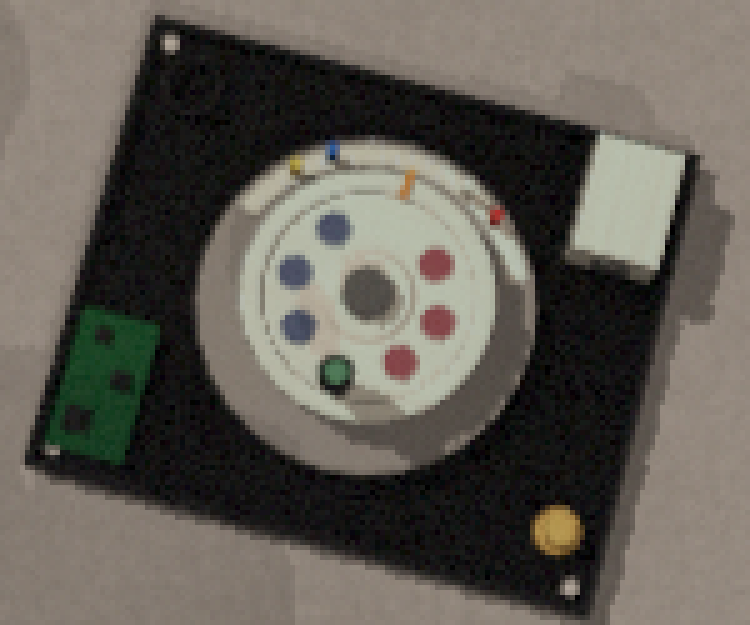

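View pics/b_scene.png

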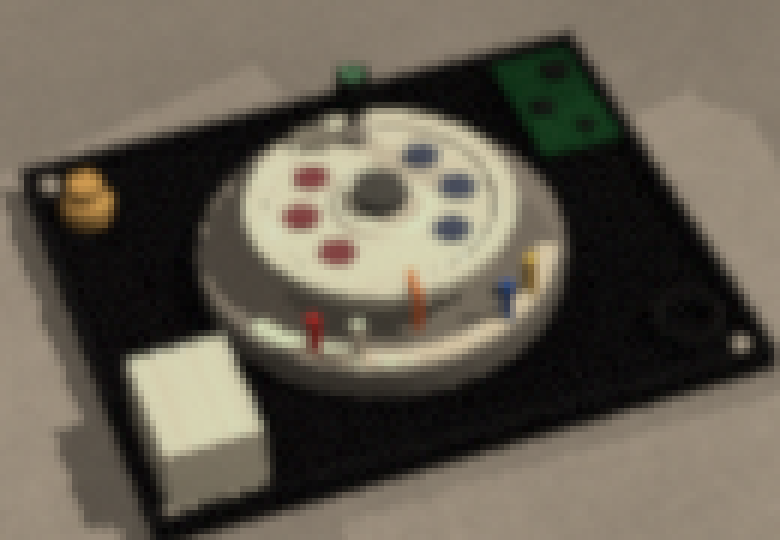

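The zoomed views show these crop-pixel positions in the top view:
- Cap at (369,293) and knob's green top at (337,372).
- Orange pointer tip at about (410,172).
- Red stud at (497,215). White is beside it, blue is at (333,150) and yellow at (296,165).

The brass cap is at the lower right, and the lens ring at the upper left, far from the knob.

Run:
```python
from h import *;import pickle
d=pickle.load(open("a.pkl","rb"));t=d["top"]
f=lambda x,y,z:plane(t,210+x/5-.5,140+y/5-.5,z)
ax=f(369,293,71);kn=f(337,372,108);rs=f(497,213,56);po=f(411,173,58)
ye=f(296,161,56);bl=f(333,147,56)
ang=lambda p:np.degrees(np.arctan2(*(p-ax)[[1,0]]))
for n,p in dict(ax=ax,kn=kn,rs=rs,po=po,ye=ye,bl=bl).items():print(n,p.round(1),np.hypot(*(p-ax)[:2]).round(1),ang(p).round(1))
c=[f(*q,8) for q in[(155,18),(700,155),(588,615),(28,463)]]
for q in c:print(q.round(1))
e=c[0]-c[3];print(np.degrees(np.arctan2(e[1],e[0])));e=c[1]-c[2];print(np.degrees(np.arctan2(e[1],e[0])),np.mean(c,0))
for n,p in [("kn",kn),("ax",ax),("rs",rs)]:print(n,(proj(d["scene"],p)-[180,160])*6)
```

```text
ax [561.8 -43.7  71. ] 0.0 0.0
kn [507.8 -24.2 108. ] 57.4 160.1
rs [ 615.1 -122.4   56. ] 95.0 -55.9
po [639.5 -69.7  58. ] 81.9 -18.5
ye [647.1   1.   56. ] 96.4 27.6
bl [656.2 -21.8  56. ] 96.9 13.1
[754.   93.3   8. ]
[ 664.7 -255.7    8. ]
[ 374.3 -179.6    8. ]
[464.5 166.6   8. ]
-14.20763262445907
-14.68003111630172 [564.37495639 -43.85814011   8.        ]
kn [345.22652629  70.93329804]
ax [371.9549468  183.91442253]
rs [307.84803695 315.58567407]
```

Emit:
{"name": "drive_tool", "arguments": {
  "moves": [
    [[15,-26,0],0],
    [[35,-61,0],0],
    [[55,-96,0],-1],
    [[75,-131,0],-2],
    [[95,-166,0],-3],
    [[115,-201,0],-4],
    [[135,-236,0],-4],
    [[155,-271,0],-4]
  ],
  "fingers": 50,
  "squeeze": 20
}}

```text
time: 0.82
tool_pos: [319.2, 304.4, 222.8]
tcp_rot: [-180.0, -0.0, 160.2]
ft_force: [1.3, 1.0, 0.1]
finger_gap: 50.3
```

Emit:
{"name": "drive_tool", "arguments": {
  "moves": [
    [[20,-35,0],0],
    [[40,-70,0],0],
    [[60,-105,0],0],
    [[80,-140,0],0],
    [[100,-175,0],0],
    [[120,-210,0],0],
    [[140,-245,0],0],
    [[157,-274,0],0]
  ]
}}

```text
time: 1.48
tool_pos: [476.6, 29.5, 222.9]
tcp_rot: [-180.0, 0.0, 160.1]
ft_force: [0.9, 0.7, 0.5]
finger_gap: 49.8
```

Emit:
{"name": "drive_tool", "arguments": {
  "moves": [
    [[12,-20,-5],0],
    [[22,-38,-15],0],
    [[32,-56,-25],0],
    [[32,-56,-33],0],
    [[32,-56,-33],0],
    [[32,-56,-33],0],
    [[32,-56,-33],0],
    [[32,-56,-33],0]
  ]
}}

```text
time: 2.15
tool_pos: [508.1, -23.0, 190.8]
tcp_rot: [180.0, 0.1, 160.2]
ft_force: [0.3, -0.7, -0.9]
finger_gap: 49.8
```

Run:
```python
from h import *;import pickle
from bench import r
s=r.snapshot("wrist");pickle.dump(s,open("w1.pkl","wb"));cv2.imwrite("pics/w1.png",s["pixels"][:,:,::-1])
q=r.sense();print(q["time"],q["tool_pos"],q["tcp_rot"],q["ft_force"],q["finger_gap"],s["xyz"],s["orientation"])
```

```text
2.2 [508.15764259 -23.07835073 190.88576302] [1.79980036e+02 7.67816834e-02 1.60211058e+02] [0.34975946 0.44366872 0.33852263] 50.107555529747906 [445.27988298  -0.73254465 342.22220628] [ 1.64816080e+02 -4.49291644e-02  7.02402139e+01]
```

View pics/w1.png

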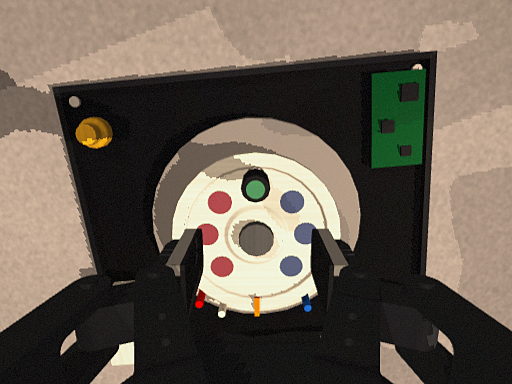

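The wrist view shows the knob's green top at (256,189), the cap at (256,238), the pointer at (257,315), the red stud at (200,300), white at (222,313) and blue at (308,305). The fingers are clear of all of them.

```bash
cat >> h.py <<'E'
def blob(s,lo,hi,box):
    h=cv2.cvtColor(s["pixels"],cv2.COLOR_RGB2HSV);m=cv2.inRange(h,lo,hi);k=np.zeros_like(m);x0,x1,y0,y1=box;k[y0:y1,x0:x1]=m[y0:y1,x0:x1]
    n,l,st,c=cv2.connectedComponentsWithStats(k)
    i=1+np.argmax(st[1:,4]);return c[i],st[i]
E
python3 - <<'E'
from h import *;import pickle
s=pickle.load(open("w1.pkl","rb"))
g,st=blob(s,(45,60,40),(90,255,255),(235,280,170,210));print(g,st)
r_,st2=blob(s,(0,170,100),(8,255,255),(185,212,280,312));print(r_,st2)
o,st3=blob(s,(9,150,120),(20,255,255),(245,270,290,325));print(o,st3)
kn=plane(s,*g,108)
ax=plane(s,256.5,238,71)
rs=plane(s,*r_,50)
po=plane(s,*o,58)
for n,p in dict(ax=ax,kn=kn,rs=rs,po=po).items():
    for a in(ax,np.array([561.8,-43.7,0])):
        q=p-a;print(n,p.round(1),np.hypot(*q[:2]).round(1),np.degrees(np.arctan2(q[1],q[0])).round(1))
crop(s,180,330,160,330,4,"pics/w1c.png")
E
```

```text
[254.96688742 189.23178808] [246 180  19  20 302]
[199.8559322  299.41525424] [195 290  11  18 118]
[256.45714286 306.15238095] [254 297   6  20 105]
ax [558.2 -41.1  71. ] 0.0 0.0
ax [558.2 -41.1  71. ] 4.4 144.5
kn [505.7 -23.5 108. ] 55.4 161.4
kn [505.7 -23.5 108. ] 59.6 160.2
rs [ 610.9 -121.2   50. ] 95.9 -56.6
rs [ 610.9 -121.2   50. ] 91.8 -57.6
po [632.5 -67.9  58. ] 79.0 -19.8
po [632.5 -67.9  58. ] 74.8 -18.9
```

View pics/w1c.png

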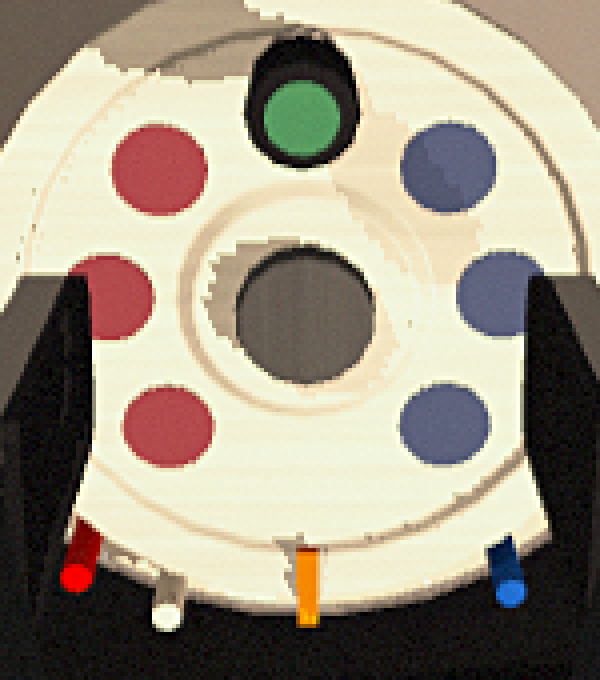

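Run:
```python
from h import *;import pickle
s=pickle.load(open("w1.pkl","rb"))
f=lambda x,y,z:plane(s,180+x/4-.5,160+y/4-.5,z)
P=dict(ax=f(305.5,315,71),kn=f(302,118,108),rd=f(77,577,56),wh=f(165,616,56),bl=f(511,592,56),tip=f(308,627,52))
for n,p in P.items():
    for a in(P["ax"],np.array([560.5,-42.8,0])):
        q=p-a;print(n,p.round(1),np.hypot(*q[:2]).round(1),np.degrees(np.arctan2(q[1],q[0])).round(1))
```

```text
ax [558.3 -41.8  71. ] 0.0 0.0
ax [558.3 -41.8  71. ] 2.5 155.0
kn [505.6 -23.4 108. ] 55.8 160.8
kn [505.6 -23.4 108. ] 58.3 160.6
rd [ 611.7 -121.7   56. ] 96.2 -56.2
rd [ 611.7 -121.7   56. ] 94.0 -57.0
wh [ 629.7 -105.1   56. ] 95.5 -41.6
wh [ 629.7 -105.1   56. ] 93.1 -42.0
bl [652.6 -21.   56. ] 96.6 12.4
bl [652.6 -21.   56. ] 94.6 13.3
tip [647.7 -73.3  52. ] 94.8 -19.4
tip [647.7 -73.3  52. ] 92.4 -19.3
```

Emit:
{"name": "drive_tool", "arguments": {
  "moves": [
    [[-2,0,-20],0],
    [[-2,0,-40],0],
    [[-2,0,-60],0],
    [[-2,0,-76],0],
    [[-2,0,-86],0],
    [[-2,0,-91],0],
    [[-2,0,-91],0],
    [[-2,0,-91],0]
  ]
}}

```text
time: 2.87
tool_pos: [506.5, -23.7, 99.9]
tcp_rot: [180.0, 0.1, 160.2]
ft_force: [0.7, 0.2, 0.2]
finger_gap: 50.0
```

Emit:
{"name": "drive_tool", "arguments": {
  "moves": [
    [[0,0,0],0],
    [[0,0,0],0],
    [[0,0,0],0],
    [[0,0,0],0],
    [[0,0,0],0],
    [[0,0,0],0],
    [[0,0,0],0],
    [[0,0,0],0]
  ],
  "fingers": 15,
  "squeeze": 40
}}

```text
time: 3.53
tool_pos: [506.6, -24.0, 99.9]
tcp_rot: [180.0, 0.1, 160.1]
ft_force: [-0.1, 0.3, 5.8]
finger_gap: 14.6
```

```bash
cat > look.py <<'E'
from h import *;import sys
from bench import r
n=sys.argv[1]
s=r.snapshot("wrist");t=r.snapshot("scene")
a=s["pixels"][:,:,::-1];cv2.imwrite(f"pics/{n}.png",a)
crop(t,190,300,160,240,5,f"pics/{n}_s.png")
q=r.sense();print(q["time"],q["tool_pos"].round(2),q["tcp_rot"][2].round(2),q["ft_force"].round(2),q["wrist_torque"].round(2),q["finger_gap"])
for nm,x,b in(("w",s,(100,400,60,280)),("s",t,(225,258,160,190))):
    try: print(nm,blob(x,(45,60,40),(90,255,255),b))
    except Exception as e: print(e)
E
python3 look.py g1
```

```text
3.6333 [506.65 -23.92  99.91] 160.14 [-1.11 -0.61  6.22] [ 0.01  0.07 -0.04] 15.06580598541433
w (array([257.3125    , 242.64732143]), array([243, 229,  30,  28, 672], dtype=int32))
s (array([238.44444444, 171.88888889]), array([237, 171,   4,   3,   9], dtype=int32))
```

View pics/g1.png

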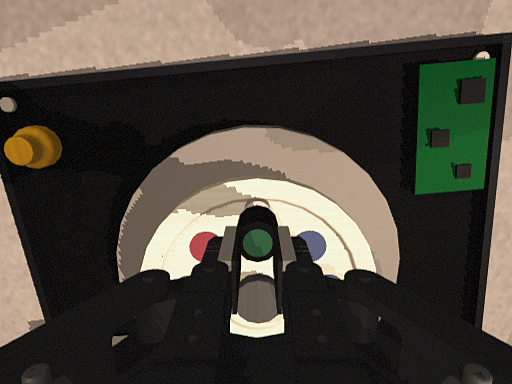

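The fingers straddle the knob, whose green top is at (257,242), with pad edges at about x=232 and 283. The gap reads 15 mm though the knob is 22 mm across. I'll check that more closely.

Run:
```python
import cv2
a=cv2.imread("pics/g1.png")[180:350,180:340]
cv2.imwrite("pics/g1c.png",cv2.resize(cv2.convertScaleAbs(a,alpha=2,beta=20),None,fx=3.5,fy=3.5))
```

```text
(no output)
```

View pics/g1c.png

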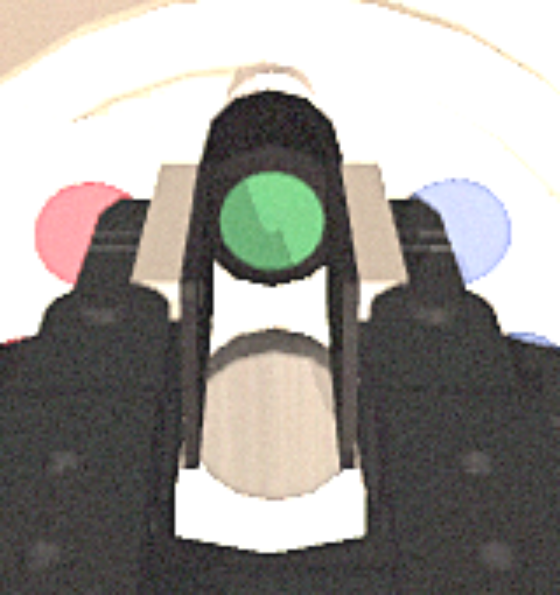

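View pics/g1_s.png

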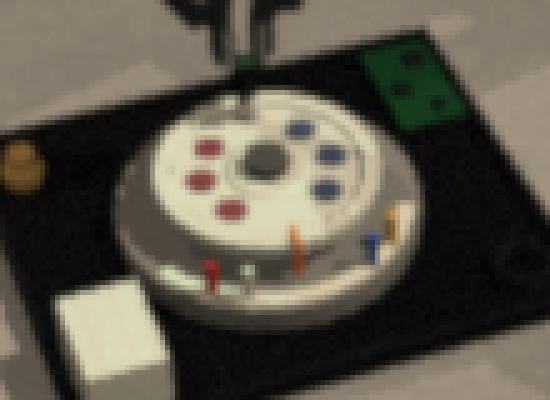

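Emit:
{"name": "drive_tool", "arguments": {
  "moves": [
    [[0,0,0],0],
    [[0,0,0],0],
    [[0,0,0],0],
    [[0,0,0],0],
    [[0,0,0],0],
    [[0,0,0],0],
    [[0,0,0],0],
    [[0,0,0],0]
  ],
  "fingers": 8
}}

```text
time: 4.3
tool_pos: [506.7, -24.0, 99.9]
tcp_rot: [180.0, 0.1, 160.1]
ft_force: [0.2, 0.7, 6.2]
finger_gap: 8.2
```

```bash
python3 look.py g2
```

```text
4.4 [506.71 -23.99  99.93] 160.14 [-0.24 -0.56  6.16] [-0.01  0.06  0.  ] 7.954661025360393
w (array([256.63157895, 242.48421053]), array([248, 229,  18,  28, 475], dtype=int32))
s (array([238.66666667, 171.66666667]), array([238, 171,   2,   2,   3], dtype=int32))
```

Run:
```python
import cv2
a=cv2.imread("pics/g2.png")[180:350,180:340]
cv2.imwrite("pics/g2c.png",cv2.resize(cv2.convertScaleAbs(a,alpha=2,beta=20),None,fx=3.5,fy=3.5))
```

```text
(no output)
```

View pics/g2c.png

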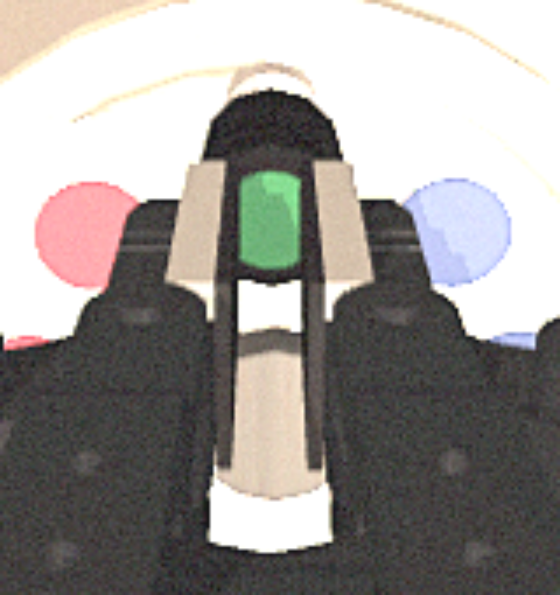

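View pics/g2_s.png

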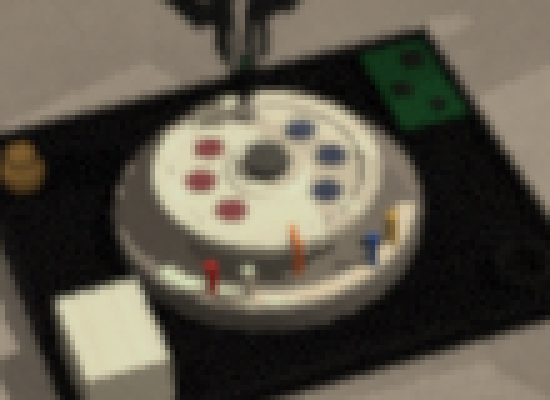

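Run:
```python
from h import *
from bench import r
s=r.snapshot("wrist");print(s["xyz"])
a=np.radians(160.1);ex=np.array([np.cos(a),np.sin(a),0])
tcp=np.array([506.7,-24,100])
for z in(78,97,108,119):
  for d in(-11,0,11):
    p=tcp+ex*d;p[2]=z;print(z,d,(proj(s,p)-[180,180])*3.5)
```

```text
[443.86676961  -1.62347645 251.28737845]
78 -11 [268.85507521 208.2477405 ]
78 0 [268.94927615 145.03572174]
78 11 [269.04646936  79.81579243]
97 -11 [269.03359194 261.67058733]
97 0 [269.14127101 192.42070596]
97 11 [269.25275401 120.72446474]
108 -11 [269.15580035 298.24262666]
108 0 [269.27308222 224.95215899]
108 11 [269.39479489 148.89284066]
119 -11 [269.29553219 340.05872365]
119 0 [269.42416982 262.24109453]
119 11 [269.55802985 181.26425092]
```

Closing past the knob's width while the green top gets covered shows the fingertips stand above the knob. The pads are higher than I assumed: the 6 N is the tips resting on its top. I'll open, go lower in stages and look.

Emit:
{"name": "drive_tool", "arguments": {
  "moves": [
    [[0,0,2],0],
    [[0,0,2],0],
    [[0,0,2],0],
    [[0,0,2],0],
    [[0,0,0],0],
    [[0,0,-5],0],
    [[0,0,-10],0],
    [[0,0,-12],0]
  ],
  "fingers": 45
}}

```text
time: 5.12
tool_pos: [505.2, -23.7, 85.6]
tcp_rot: [-180.0, -0.1, 160.1]
ft_force: [-0.0, -0.3, -0.5]
finger_gap: 45.1
```

```bash
python3 look.py g3
python3 - <<'E'
import cv2
a=cv2.imread("pics/g3.png")[150:350,150:370]
cv2.imwrite("pics/g3c.png",cv2.resize(cv2.convertScaleAbs(a,alpha=2,beta=20),None,fx=3,fy=3))
E
```

```text
5.2167 [505.19 -23.71  85.93] 160.14 [-0.56  0.36 -0.26] [0.01 0.01 0.01] 44.86024398062936
w (array([257.94161491, 259.82732919]), array([242, 245,  33,  31, 805], dtype=int32))
s (array([238.33333333, 172.11111111]), array([237, 171,   4,   3,   9], dtype=int32))
```

View pics/g3c.png

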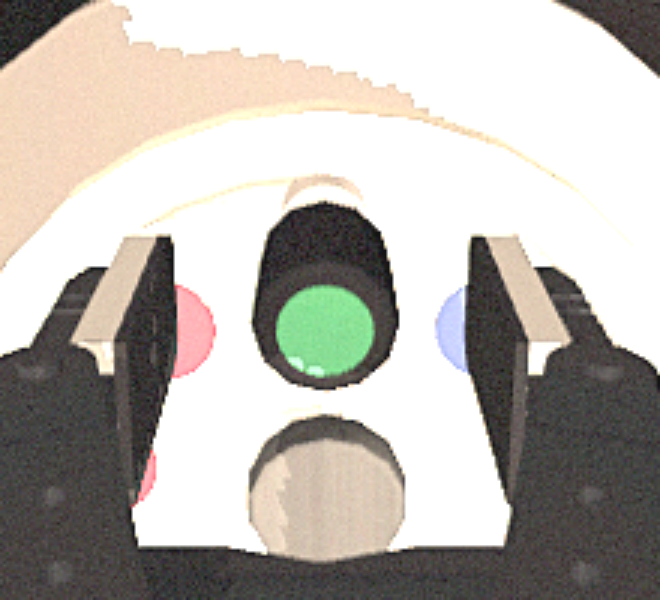

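View pics/g3_s.png

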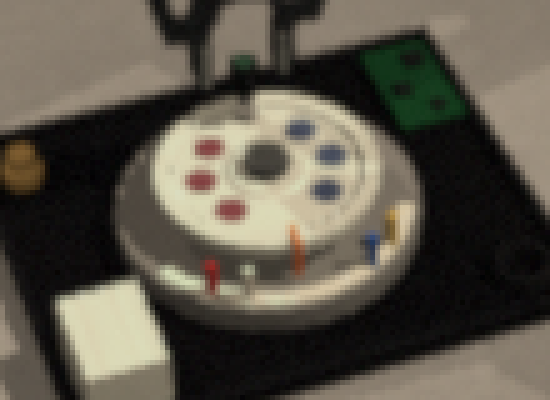

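Now the knob, with its green top at crop (325,330), stands between the pads at x=172 and 468, and the tips are well below its top. I'll go 6 mm lower and close.

Emit:
{"name": "drive_tool", "arguments": {
  "moves": [
    [[0,0,-3],0],
    [[0,0,-6],0],
    [[0,0,-6],0],
    [[0,0,-6],0],
    [[0,0,-6],0],
    [[0,0,-6],0],
    [[0,0,-6],0],
    [[0,0,-6],0]
  ],
  "fingers": 16,
  "squeeze": 40
}}

```text
time: 5.88
tool_pos: [506.2, -23.8, 81.2]
tcp_rot: [180.0, 0.0, 160.1]
ft_force: [0.8, 0.7, 3.0]
finger_gap: 20.9
```

```bash
python3 look.py g4
python3 - <<'E'
import cv2
a=cv2.imread("pics/g4.png")[150:350,150:370]
cv2.imwrite("pics/g4c.png",cv2.resize(cv2.convertScaleAbs(a,alpha=2,beta=20),None,fx=3,fy=3))
E
```

```text
5.9833 [506.22 -23.83  81.21] 160.14 [ 1.5  -0.12  3.99] [ 0.16 -0.15  0.  ] 20.290931208904627
w (array([256.61448598, 262.60397196]), array([240, 247,  34,  32, 856], dtype=int32))
s (array([238.33333333, 171.88888889]), array([237, 171,   4,   3,   9], dtype=int32))
```

View pics/g4c.png

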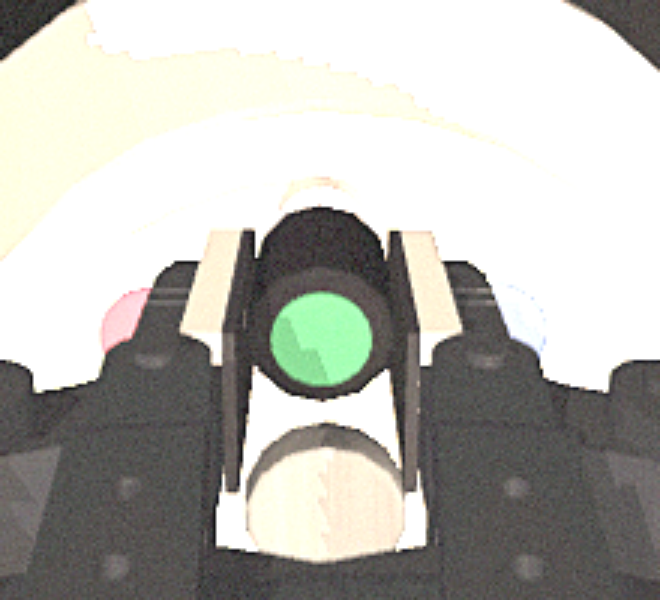

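The knob is firmly gripped: the gap stopped at 20.4 mm with a pad on each side. Now I'll lift 13 mm.

Emit:
{"name": "drive_tool", "arguments": {
  "moves": [
    [[0,0,2],0],
    [[0,0,4],0],
    [[0,0,7],0],
    [[0,0,10],0],
    [[0,0,13],0],
    [[0,0,13],0],
    [[0,0,13],0],
    [[0,0,13],0]
  ]
}}

```text
time: 6.65
tool_pos: [506.0, -23.8, 93.2]
tcp_rot: [180.0, 0.0, 160.1]
ft_force: [7.0, -0.7, -7.6]
finger_gap: 20.2
```

```bash
python3 look.py g5
python3 - <<'E'
import cv2
a=cv2.imread("pics/g5.png")[150:350,150:370]
cv2.imwrite("pics/g5c.png",cv2.resize(cv2.convertScaleAbs(a,alpha=2,beta=20),None,fx=3,fy=3))
E
```

```text
6.75 [505.97 -23.82  93.14] 160.14 [ 5.98  0.28 -7.82] [-0.02 -1.06  0.  ] 20.611139479614515
w (array([256.70685579, 263.10992908]), array([240, 248,  34,  32, 846], dtype=int32))
s (array([238. , 169.5]), array([237, 169,   3,   2,   6], dtype=int32))
```

View pics/g5c.png

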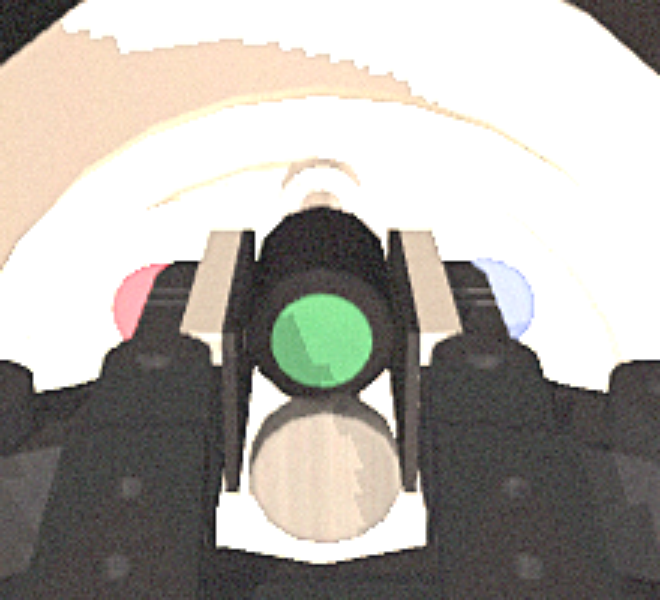

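View pics/g5_s.png

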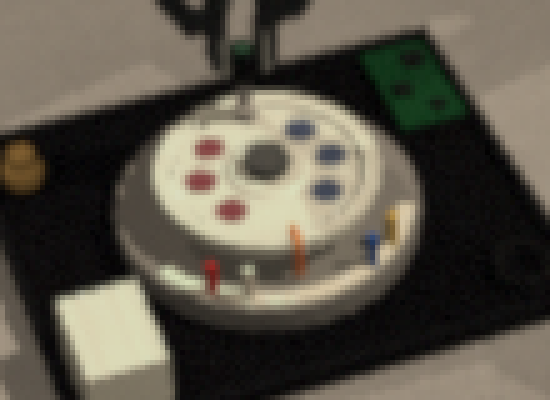

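Lifted: measured TCP rise is 12 mm, the 7.8 N pull matches the spring, and the knob did not slip, since its green blob is unchanged in the wrist view. Next I'll work out the swing arc.

Run:
```python
from h import *
v=np.array([505.9-560.5,-23.8+42.8])
for f in -np.arange(0,46,1.)*1:
    if f in(0,):continue
    a=np.radians(f);m=np.array([[np.cos(a),-np.sin(a)],[np.sin(a),np.cos(a)]])
    print(f,((m@v)-v).round(1),end=" | ")
```

```text
-1.0 [0.3 1. ] | -2.0 [0.7 1.9] | -3.0 [1.1 2.8] | -4.0 [1.5 3.8] | -5.0 [1.9 4.7] | -6.0 [2.3 5.6] | -7.0 [2.7 6.5] | -8.0 [3.2 7.4] | -9.0 [3.6 8.3] | -10.0 [4.1 9.2] | -11.0 [ 4.6 10.1] | -12.0 [ 5.1 10.9] | -13.0 [ 5.7 11.8] | -14.0 [ 6.2 12.6] | -15.0 [ 6.8 13.5] | -16.0 [ 7.4 14.3] | -17.0 [ 7.9 15.1] | -18.0 [ 8.5 15.9] | -19.0 [ 9.2 16.7] | -20.0 [ 9.8 17.5] | -21.0 [10.4 18.3] | -22.0 [11.1 19.1] | -23.0 [11.8 19.8] | -24.0 [12.4 20.6] | -25.0 [13.1 21.3] | -26.0 [13.9 22. ] | -27.0 [14.6 22.7] | -28.0 [15.3 23.4] | -29.0 [16.1 24.1] | -30.0 [16.8 24.8] | -31.0 [17.6 25.4] | -32.0 [18.4 26. ] | -33.0 [19.2 26.7] | -34.0 [20.  27.3] | -35.0 [20.8 27.9] | -36.0 [21.6 28.5] | -37.0 [22.4 29. ] | -38.0 [23.3 29.6] | -39.0 [24.1 30.1] | -40.0 [25.  30.7] | -41.0 [25.9 31.2] | -42.0 [26.7 31.7] | -43.0 [27.6 32.1] | -44.0 [28.5 32.6] | -45.0 [29.4 33. ] |
```

Emit:
{"name": "drive_tool", "arguments": {
  "moves": [
    [[1.1,2.8,0],-3],
    [[2.7,6.5,0],-7],
    [[5.1,10.9,0],-12],
    [[7.9,15.1,0],-17],
    [[11.1,19.1,0],-22],
    [[13.9,22,0],-26],
    [[16.1,24.1,0],-29],
    [[16.8,24.8,0],-30]
  ]
}}

```text
time: 7.42
tool_pos: [522.5, 0.8, 92.8]
tcp_rot: [-179.9, -0.0, 130.0]
ft_force: [4.9, -1.9, -7.4]
finger_gap: 20.4
```

```bash
cat >> look.py <<'E'
p=r.snapshot("top");crop(p,235,335,150,240,6,f"pics/{n}_t.png")
b=cv2.imread(f"pics/{n}.png")[150:384,130:390];cv2.imwrite(f"pics/{n}c.png",cv2.resize(b,None,fx=2.5,fy=2.5))
ax=np.array([560.5,-42.8])
try:
    o,st=blob(p,(9,150,110),(20,255,255),(245,335,150,215));q=plane(p,*o,58)[:2]-ax;print("pointer",np.degrees(np.arctan2(q[1],q[0])),np.hypot(*q),st)
except Exception as e:print(e)
g,st=blob(s,(45,60,40),(90,255,255),(200,320,200,310));print("green w",g,st)
E
python3 look.py g6
```

```text
7.5167 [522.47   0.82  92.84] 130.11 [ 5.1  -0.71 -8.07] [-0.24 -0.85  0.12] 20.351221189432252
w (array([368.30121704,  87.49830967]), array([ 324,   60,   76,   67, 2958], dtype=int32))
s (array([246.71428571, 169.42857143]), array([245, 169,   4,   2,   7], dtype=int32))
pointer -47.56324066323865 76.97585814975426 [300 182   4   3   4]
green w [256.64386792 262.88915094] [240 247  34  32 848]
```

View pics/g6_t.png

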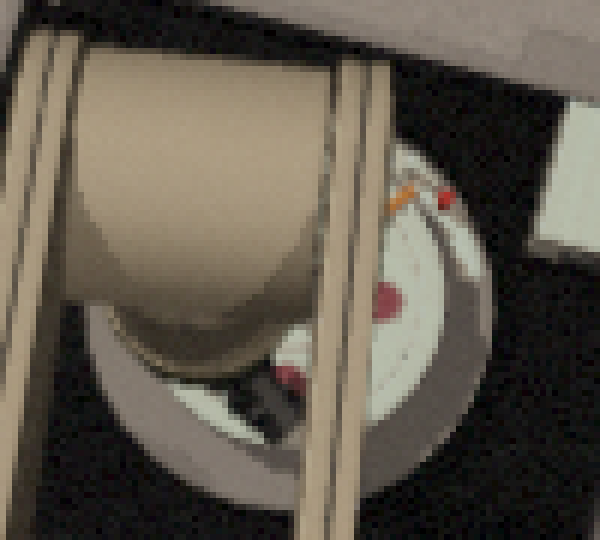

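View pics/g6_s.png

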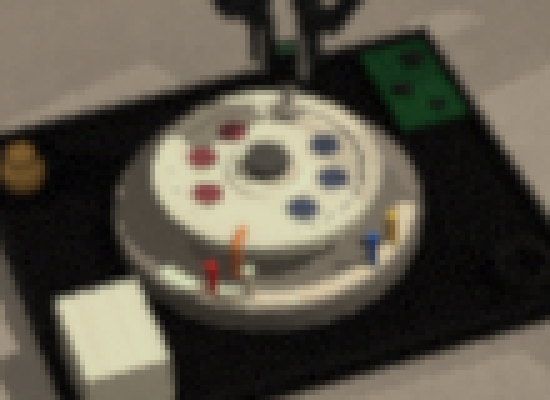

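View pics/g6c.png

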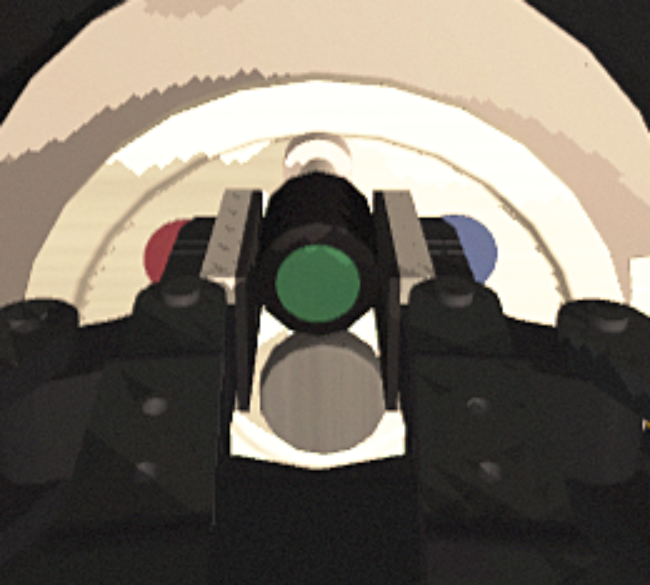

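The pointer now stands about 7° short of the red stud in the top crop, pointer at (400,200) and stud at (447,200). The knob is still held and unslipped. Next, lower until it almost rests on the ring.

Emit:
{"name": "drive_tool", "arguments": {
  "moves": [
    [[0,0,-0.5],0],
    [[0,0,-1],0],
    [[0,0,-1.3],0],
    [[0,0,-1.5],0],
    [[0,0,-1.5],0],
    [[0,0,-1.5],0],
    [[0,0,-1.5],0],
    [[0,0,-1.5],0]
  ]
}}

```text
time: 8.23
tool_pos: [522.4, 0.7, 91.4]
tcp_rot: [-180.0, -0.0, 130.1]
ft_force: [5.1, -0.8, -6.9]
finger_gap: 20.2
```

Emit:
{"name": "drive_tool", "arguments": {
  "moves": [
    [[0,0,0],0],
    [[0,0,0],0],
    [[0,0,0],0],
    [[0,0,0],0],
    [[0,0,0],0],
    [[0,0,0],0],
    [[0,0,0],0],
    [[0,0,0],0]
  ],
  "fingers": 23.5,
  "squeeze": 20
}}

```text
time: 8.9
tool_pos: [522.8, 1.0, 92.6]
tcp_rot: [180.0, 0.0, 130.1]
ft_force: [-0.6, -0.3, -0.3]
finger_gap: 24.0
```

```bash
python3 look.py g7
```

```text
9.0 [522.74   0.96  92.5 ] 130.14 [ 0.55 -0.01 -0.56] [-0.05  0.   -0.  ] 23.188167907499615
w (array([368.18478627,  87.61460788]), array([ 325,   60,   75,   67, 2971], dtype=int32))
s (array([246.5       , 169.33333333]), array([245, 169,   4,   2,   6], dtype=int32))
pointer -47.56324066323865 76.97585814975426 [300 182   4   3   4]
green w [255.67818832 261.30035757] [239 246  34  32 839]
```

View pics/g7c.png

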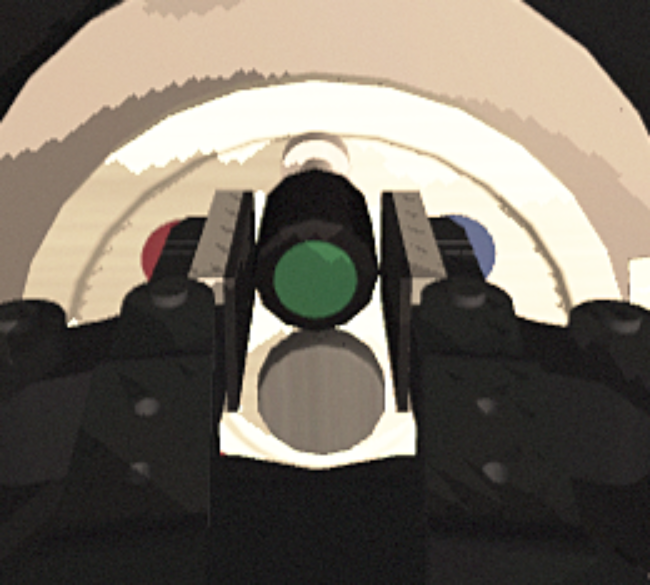

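The cage is open with slack on both sides and the knob rests on the ring, not dropped. I'll start the gentle sweep.

Emit:
{"name": "drive_tool", "arguments": {
  "moves": [
    [[0.4,0.3,0],-0.5],
    [[0.8,0.6,0],-1],
    [[1.2,0.9,0],-1.5],
    [[1.6,1.2,0],-2],
    [[2.0,1.6,0],-2.5],
    [[2.4,1.9,0],-3],
    [[2.4,1.9,0],-3],
    [[2.4,1.9,0],-3]
  ]
}}

```text
time: 9.72
tool_pos: [524.8, 2.5, 92.4]
tcp_rot: [-179.9, -0.0, 127.1]
ft_force: [-4.0, -3.5, 2.8]
finger_gap: 23.3
```

```bash
python3 look.py g8
```

```text
9.8167 [524.76   2.48  92.38] 127.14 [-3.47 -3.71  1.83] [-0.65  0.61  0.01] 23.605602697180064
w (array([360.88298987,  84.44079637]), array([ 316,   60,   84,   62, 2863], dtype=int32))
s (array([247. , 169.5]), array([246, 169,   3,   2,   6], dtype=int32))
pointer -49.14649370476946 76.30119677225198 [300 182   4   4   5]
green w [254.00358852 261.21172249] [238 246  33  32 836]
```

View pics/g8c.png

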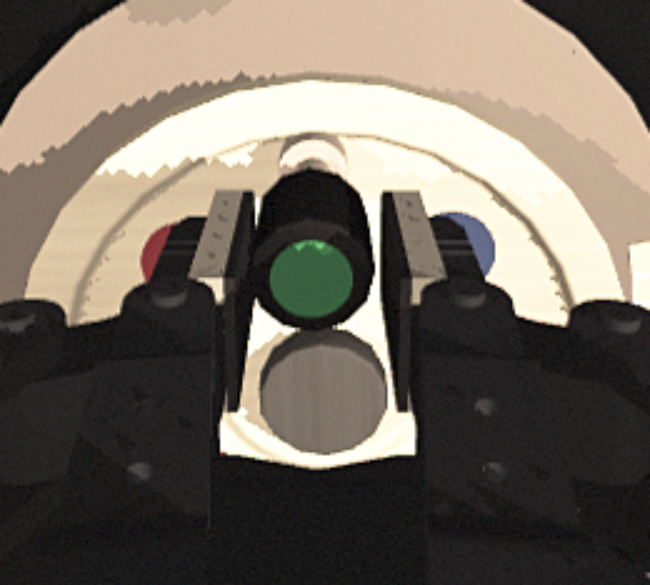

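Emit:
{"name": "drive_tool", "arguments": {
  "moves": [
    [[0.2,0.15,0],-0.25],
    [[0.4,0.3,0],-0.5],
    [[0.6,0.45,0],-0.75],
    [[0.8,0.6,0],-1],
    [[1.0,0.75,0],-1.25],
    [[1.2,0.9,0],-1.5],
    [[1.2,0.9,0],-1.5],
    [[1.2,0.9,0],-1.5]
  ]
}}

```text
time: 10.53
tool_pos: [526.4, 3.9, 92.5]
tcp_rot: [180.0, -0.0, 125.6]
ft_force: [-2.7, -2.8, 1.4]
finger_gap: 23.5
```

```bash
python3 look.py g9
```

```text
10.6333 [526.35   3.85  92.44] 125.65 [-1.31 -2.23  0.89] [-0.33  0.48 -0.02] 23.79848322638037
w (array([357.30603153,  82.24708705]), array([ 309,   60,   91,   59, 2918], dtype=int32))
s (array([248. , 169.5]), array([247, 169,   3,   2,   6], dtype=int32))
pointer -51.17992381041619 72.86577943212204 [300 184   4   3   4]
green w [254.1452581  261.35534214] [238 246  34  32 833]
```

Emit:
{"name": "drive_tool", "arguments": {
  "moves": [
    [[0.2,0.15,0],-0.25],
    [[0.4,0.3,0],-0.5],
    [[0.6,0.45,0],-0.75],
    [[0.8,0.6,0],-1],
    [[1.0,0.75,0],-1.25],
    [[1.2,0.9,0],-1.5],
    [[1.2,0.9,0],-1.5],
    [[1.2,0.9,0],-1.5]
  ]
}}

```text
time: 11.35
tool_pos: [527.6, 4.7, 92.5]
tcp_rot: [180.0, -0.0, 124.1]
ft_force: [-3.3, -2.0, 0.6]
finger_gap: 23.5
```

```bash
python3 look.py g10
```

```text
11.45 [527.54   4.75  92.44] 124.15 [-2.36 -1.75  0.35] [-0.32  0.38 -0.03] 23.35482256985282
w (array([353.3018538 ,  80.46939489]), array([ 305,   60,   95,   57, 2859], dtype=int32))
s (array([248.28571429, 169.57142857]), array([247, 169,   4,   2,   7], dtype=int32))
pointer -52.62339766572462 75.27934092175481 [301 184   4   3   4]
green w [254.16847172 261.377858  ] [238 246  34  32 831]
```

Emit:
{"name": "drive_tool", "arguments": {
  "moves": [
    [[0.2,0.15,0],-0.25],
    [[0.4,0.3,0],-0.5],
    [[0.6,0.4,0],-0.75],
    [[0.8,0.55,0],-1],
    [[1.0,0.7,0],-1.25],
    [[1.2,0.8,0],-1.5],
    [[1.2,0.8,0],-1.5],
    [[1.2,0.8,0],-1.5]
  ]
}}

```text
time: 12.17
tool_pos: [528.8, 5.6, 92.5]
tcp_rot: [180.0, -0.0, 122.6]
ft_force: [-2.6, -2.1, -0.3]
finger_gap: 23.0
```

```bash
python3 look.py g11
```

```text
12.2667 [528.76   5.53  92.46] 122.65 [-2.14 -2.03 -0.33] [-0.37  0.36  0.01] 23.402570518002456
w (array([348.80827887,  78.81517792]), array([ 300,   60,  100,   55, 2754], dtype=int32))
s (array([248.71428571, 169.42857143]), array([247, 169,   4,   2,   7], dtype=int32))
pointer -54.34961930250569 77.09763067726301 [301 184   5   3   7]
green w [254.17391304 261.27294686] [238 246  34  32 828]
```

Still riding on the ring: about 3 N of push, green blob unchanged. I'll keep going.

Emit:
{"name": "drive_tool", "arguments": {
  "moves": [
    [[0.2,0.15,0],-0.25],
    [[0.4,0.3,0],-0.5],
    [[0.6,0.4,0],-0.75],
    [[0.8,0.55,0],-1],
    [[1.0,0.7,0],-1.25],
    [[1.2,0.8,0],-1.5],
    [[1.2,0.8,0],-1.5],
    [[1.2,0.8,0],-1.5]
  ]
}}

```text
time: 12.98
tool_pos: [529.9, 6.3, 92.4]
tcp_rot: [-180.0, -0.0, 121.1]
ft_force: [-1.8, -1.8, -0.9]
finger_gap: 23.6
```

```bash
python3 look.py g12
```

```text
13.0833 [529.95   6.33  92.44] 121.14 [-2.06 -1.5  -2.85] [-0.39  0.32  0.  ] 23.475612806191936
w (array([343.14225135,  77.56553585]), array([ 295,   60,  102,   52, 2594], dtype=int32))
s (array([249.16666667, 169.83333333]), array([248, 169,   3,   3,   6], dtype=int32))
pointer -55.392517458763216 76.36779906744935 [302 185   4   2   4]
green w [254.16425121 261.24154589] [238 246  34  32 828]
```

Emit:
{"name": "drive_tool", "arguments": {
  "moves": [
    [[0.2,0.15,0],-0.25],
    [[0.4,0.3,0],-0.5],
    [[0.6,0.4,0],-0.75],
    [[0.9,0.55,0],-1],
    [[1.1,0.7,0],-1.25],
    [[1.3,0.8,0],-1.5],
    [[1.3,0.8,0],-1.5],
    [[1.3,0.8,0],-1.5]
  ]
}}

```text
time: 13.8
tool_pos: [531.1, 7.2, 92.4]
tcp_rot: [-180.0, -0.0, 119.6]
ft_force: [-2.8, -1.2, -1.8]
finger_gap: 23.6
```

```bash
python3 look.py g13
```

```text
13.9 [531.14   7.13  92.42] 119.64 [-3.2  -2.45 -2.46] [-0.28  0.47  0.  ] 23.46640615107416
w (array([337.08688525,  76.6795082 ]), array([ 290,   60,   97,   50, 2440], dtype=int32))
s (array([249.25, 170.  ]), array([248, 169,   4,   3,   8], dtype=int32))
pointer -56.78247136669317 76.33374613044074 [302 185   5   3   6]
green w [254.19660194 261.14199029] [238 246  34  31 824]
```

View pics/g13c.png

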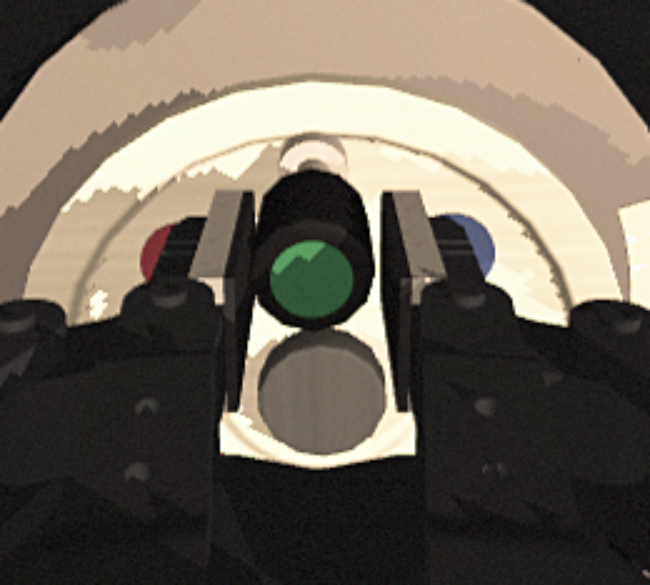

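View pics/g13_t.png

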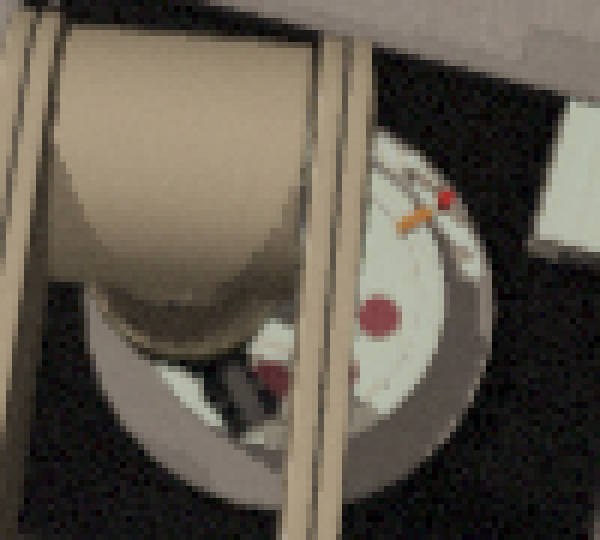

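The knob is still up and riding. The pointer is nearly at the red stud, pointer tip (430,213) and stud (447,200) in the top crop. Continue.

Emit:
{"name": "drive_tool", "arguments": {
  "moves": [
    [[0.2,0.1,0],-0.25],
    [[0.4,0.2,0],-0.5],
    [[0.6,0.35,0],-0.75],
    [[0.9,0.5,0],-1],
    [[1.1,0.6,0],-1.25],
    [[1.3,0.75,0],-1.5],
    [[1.3,0.75,0],-1.5],
    [[1.3,0.75,0],-1.5]
  ]
}}

```text
time: 14.62
tool_pos: [533.0, 7.9, 92.9]
tcp_rot: [179.9, 0.0, 118.1]
ft_force: [-0.3, -0.8, 0.3]
finger_gap: 23.6
```

```bash
python3 look.py g14
```

```text
14.7167 [532.98   7.86  92.81] 118.15 [-0.12 -0.59  0.63] [0.01 0.01 0.06] 23.717917735107612
w (array([330.01034638,  75.50607287]), array([ 284,   60,   93,   48, 2223], dtype=int32))
s (array([250. , 172.5]), array([249, 172,   3,   2,   6], dtype=int32))
pointer -58.81528842760101 78.7944965021439 [304 186   3   2   3]
green w [254.82716049 250.00137174] [239 236  32  29 729]
```

The plunger has dropped: the green blob jumped from v=261 to 250 (and from 169.5 to 172.5 in the scene view), and the push force went to about 0. Now I'll open wide, without moving first, and then rise.

Emit:
{"name": "drive_tool", "arguments": {
  "moves": [
    [[0,0,0],0],
    [[0,0,0],0],
    [[0,0,0],0],
    [[0,0,0],0],
    [[0,0,3],0],
    [[0,0,8],0],
    [[0,0,15],0],
    [[0,0,20],0]
  ],
  "fingers": 50
}}

```text
time: 15.43
tool_pos: [532.9, 7.8, 113.7]
tcp_rot: [180.0, 0.0, 118.1]
ft_force: [-0.2, 0.4, 0.5]
finger_gap: 49.8
```

Emit:
{"name": "drive_tool", "arguments": {
  "moves": [
    [[0,0,20],0],
    [[0,0,40],0],
    [[0,0,60],0],
    [[0,0,80],0],
    [[0,0,100],0],
    [[0,0,110],0],
    [[0,0,110],0],
    [[0,0,110],0]
  ]
}}

```text
time: 16.1
tool_pos: [532.9, 7.8, 222.8]
tcp_rot: [179.9, 0.0, 118.1]
ft_force: [0.6, -0.2, 0.9]
finger_gap: 50.4
```

```bash
python3 look.py h1
python3 - <<'E'
from h import *
from bench import r
s=r.snapshot("wrist");t=r.snapshot("top")
print(s["xyz"])
g,st=blob(s,(45,60,40),(90,255,255),(215,300,120,260));print(g,st)
for z in(108,118):print(z,plane(s,*g,z).round(1),np.hypot(*(plane(s,*g,z)[:2]-[560.5,-42.8])).round(1))
print("frac", np.sqrt(st[4]))
E
```

```text
16.2 [531.79   7.88 220.94] 118.14 [0.77 0.06 0.16] [ 0.03 -0.04  0.02] 50.12917946616053
w (array([302.25622344,  75.82938676]), array([ 260,   60,   79,   45, 1647], dtype=int32))
s (array([250.        , 172.71428571]), array([248, 171,   5,   4,  14], dtype=int32))
pointer -58.81528842760101 78.7944965021439 [304 186   3   2   3]
[500.50422778  66.06828437 372.25471718]
[257.47011952 182.37848606] [249 174  18  18 251]
108 [531.8   7.7 108. ] 58.1
118 [530.6   9.9 118. ] 60.6
frac 15.84297951775486Traceback (most recent call last):
  File "look.py", line 17, in <module>
    g,st=blob(s,(45,60,40),(90,255,255),(200,320,200,310));print("green w",g,st)
         ~~~~^^^^^^^^^^^^^^^^^^^^^^^^^^^^^^^^^^^^^^^^^^^^^
  File "h.py", line 15, in blob
    i=1+np.argmax(st[1:,4]);return c[i],st[i]
        ~~~~~~~~~^^^^^^^^^^
    return _wrapfunc(a, 'argmax', axis=axis, out=out, **kwds)
    return bound(*args, **kwds)
ValueError: attempt to get argmax of an empty sequence
```

View pics/h1.png

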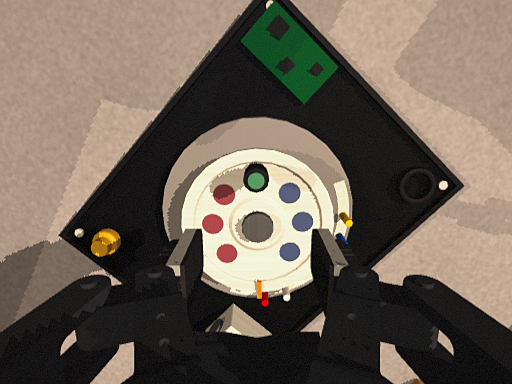

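View pics/h1_s.png

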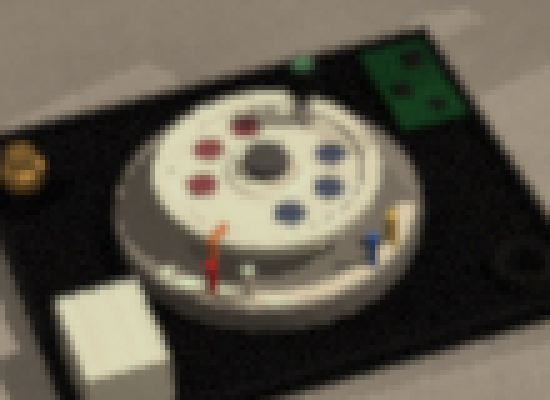

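View pics/h1_t.png

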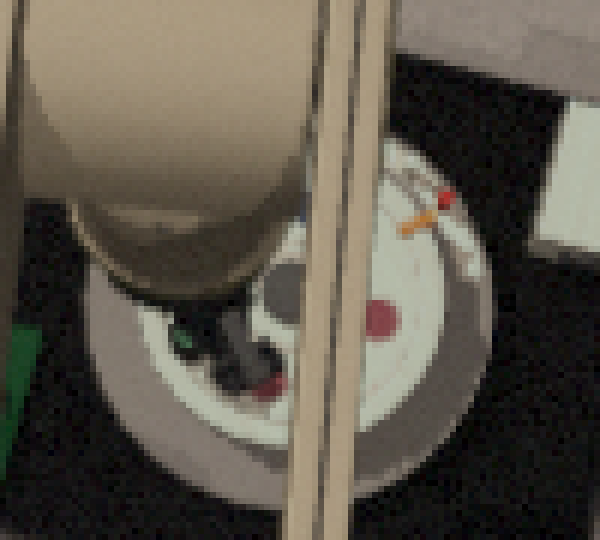

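The gripper is clear. The released knob reads 58.1 mm from the axle when taken at its home height, which matches the start. The pointer tip at (262,298) stands right by the red stud at (265,299) in the wrist view, and the loose cap and lens ring have not moved.

Run:
```python
from h import *
from bench import r
t=r.snapshot("scene")
for z in(108,113,118):print(z,proj(t,[531.8,7.7,z]))
print(blob(t,(45,60,40),(90,255,255),(240,262,160,182))[0])
q=r.sense();print(q["time"],q["ft_force"].round(2),q["qd"].round(2))
print(r.hand_in())
```

```text
108 [249.19245947 171.92760994]
113 [249.16315108 170.80471344]
118 [249.13370753 169.67663826]
[250.  172.5]
16.4 [ 0.02  0.33 -0.43] [ 0.02 -0.09 -0.42 -0.02  0.09  0.02]
the job is handed in; nothing more can be done
None
```

The filter wheel is reset as far as my checks can tell, and the job is handed in at 16.4 s of the allowed 51 s. The hand-in reports no verdict.

**What I did**
- I gripped the knob, pulled it up about 12 mm, and swung the wheel about 30° towards the red stud.
- I set the plunger lightly on the ring and opened the fingers into a loose cage, so only the spring pressed it down.
- I nudged the wheel in steps of about 1.5 mm with about 2–5 N of side push until the plunger dropped into the notch, at about 41° of turn. I then opened the fingers and rose clear.

**Last checks**
- **Plunger:** in the scene camera the knob's green top sits at row 172.5. The prediction is 171.9 for fully home and 169.7 for resting on the ring, so it reads as home. The cameras resolve this to only about 2 mm.
- **Pointer:** about 4° past the stud, or roughly 12 mm from the stud's centre by calculation. The limit is 20 mm.
- **Robot:** the gripper is well above the knob and the wrist force is about zero.
- **Loose things:** the brass cap and lens ring look unmoved in the pictures. I did not re-measure the other loose items.

**What went wrong or disagreed**
- My first close was about 20 mm too high, because the fingertips sat higher than the stated 22 mm ahead of the TCP. The tips rested on the knob's top with about 6 N while the plunger was home. I opened, went lower and gripped properly.
- The two camera views placed the axle about 3 mm apart, so I used a value between them.

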